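Seat the bending plate on the jig's pins

TASK

Gently nudge the aluminium bending plate sideways across the jig until it drops over both locating pins and lies flush with the rim. Then push the turn-clamp round with a fingertip until it reaches across the plate's edge, as far as it goes. Only push: do not grip or lift the plate or the clamp, and leave the other things on the table where they are.

Things in the scene. Friction and masses are not known exactly. Their poses are not given: they have to be found in the camera images.
- jig: Dark steel wire-bending jig, fixed to the table (sizes in mm): 138 (its x) by 188 (its y), 18 high. Its top has a pocket 88 by 128, 8 deep (floor 10 above the table), in a flat rim 25 wide on the +-x sides, 30 on the +-y sides. Origin: centre of its underside, midway between its two pins, on the table; z up, x away from the robot, turned at most 0.35 rad.
- pin_left (a point): Tip of the steel locating pin at jig (0, +42). Pins are upright, 8 diameter, stand on the pocket floor and end level with the rim, 18 above the table; the upper 4 tapers to a 4 wide tip.
- pin_right (a point): Tip of the like pin at jig (0, -42).
- plate: Loose aluminium plate, 80 (its x) by 120 (its y) by 8, 0.15 to 0.3 kg. Origin: centre of its underside. At the start it lies level on rim and pin tips, 18 above the table, shifted 10 to 24 to the jig's -x side and up to 14 along jig y, turned up to 0.12 rad. Seated: origin at jig (0, 0, 10), axes along the jig's, top flush with the rim. It slides under 1 to 2 N.
- hole_left (a point): Centre, at the underside, of the plate's through hole at plate (0, +42), 11 diameter, which goes over pin_left. Three brass pegs, 8 diameter, stand 18 above the plate's top at plate (-22, -22), (-12, +4) and (-24, +24).
- hole_right (a point): The like hole at plate (0, -42), for pin_right.
- clamp (a joint): Angle (rad) of the turn-clamp, a steel bar 12 wide, its underside 20 and top 25 above the table, reaching 40 from an upright pivot at jig (58, 0) on the far rim. 0: points along jig +y, parked on the rim; grows counter-clockwise from above; 1.57: points along jig -x, across the plate's edge, 2 above the seated plate; stop at 1.6. Starts at 0 to 0.2. Stays where left.
- clamp_bar: The turn-clamp's bar with its stud. Origin on the pivot axis, 20 above the table; its y points along the bar from the pivot to the stud.
- clamp_stud (a point): Top centre of the upright steel stud on the end of the clamp bar: 8 diameter, 34 from the pivot, its top 45 above the table, standing 20 above the bar. Under 1 N sideways on it turns the clamp.
- pliers: bystander: combination pliers lying flat, red handles, 150 long, 12 high, beside the jig at its -y side
- scissors: bystander: scissors lying flat, red finger loops, 215 long, 10 high
- splitring: bystander: thin steel key ring lying flat, 36 across, 5 high
- spool: bystander: copper wire spool standing on end, 48 across, 36 high, beyond the jig
- driver: bystander: red-handled screwdriver lying beside the jig at its +y side
- cup: bystander: white plastic cup, 72 across, 85 high, at the right of the table
- jar: bystander: small glass jar with a steel lid, 60 across, 70 high, at the right of the table
There are look-alikes about, which are no part of the job. Of the things shaped like the plate, the aluminium one is meant. There is more than one size of the jig; the job needs the smaller.

How it is judged:
By the outcome, as a careful person would: the job done as asked, in the order asked, and still so for the second after the job is handed in, with the robot touching nothing.
It also fails if it takes over 64 s, if anything falls off the work surface, if the arm or the gripper's body presses on something with over 40 N, if the wrist force passes 120 N, or if a joint passes its speed limit or range.

ROBOT

A 6-joint arm with a two-finger parallel gripper is mounted at the origin on the work surface. World frame = base frame: x ahead of the robot, y to its left, z up, the work surface at z = 0. Lengths are in mm, angles in rad, forces in N, time in s.
With the tool pointing down it reaches from about 400 to 925 mm from the base axis. Payload 12.5 kg.
Tool frame: the origin (TCP) lies on the front face of the gripper's body, between the roots of the fingers; the fingertips stand 78 mm ahead of it and the grasp point (between the pads) lies 59 mm ahead of it (env.nose_length is the distance from the TCP to the fingertips, in mm); z points along the fingers, y is the line along which they close (so a half turn about z gives the same grasp; the last joint's range is limited). The gripper opens to 95 mm and grips with 3 to 60 N. Pads are 20 mm wide; open, the fingers measure 119 mm over their backs; the gripper's body (75 mm by 180 mm) begins 59 mm behind the grasp point.
Start: joints at [1.155, 0.491, 1.559, -0, 1.092, -0.106], TCP at [190.523, 595.264, 292.261] pointing down, gripper open.
Joint ranges: [-3.1, 3.1], [-0.84, 2.19], [0.05, 2.79], [-1.13, 4.28], [0.06, 2.93], [-2.69, 2.69]. Speed limits (rad/s): [2.22, 2.22, 2.79, 3.14, 3.14, 3.14].

INTERFACE

Orientations are given as [roll, pitch, yaw] about the fixed x, y, z axes, in that order (R = Rz(yaw) Ry(pitch) Rx(roll)).
In Python, from cell import env gives the robot as it stands.
- The arm moves only by the tool jog_arm, never from a script. Its argument "motion" is a list of rows, each a list of 7 numbers: the turn, a rotation vector about the tool's x, y, z in degrees, then the shift along the tool's x, y, z in mm, then the finger opening in mm, from 0 to 95.1. In form: [[wx, wy, wz, x, y, z, hand], ...]. A call has 1 to 10 rows; each row shifts and turns the commanded pose from where the row before left it, along the tool's axes as they then stand; what a row does not reach is not made up. A row lasts 1/8 s, in which the tool goes at most 62.5 mm and 10.7 degrees, less where a joint would pass 70% of its speed; a pose out of reach is approached as far as the arm can. A call is refused whole if a number of a shift passes 62.5 or a number of a turn 10.7, either way. A call with a gripper value outside its range is refused whole. The fingers move at their own pace and stop on an object; the grip force is fixed at half the most. Time passes only in rows, so rows that do not move let the fingers close. It gives the time, the measured TCP pose, the force, the opening and the grip force at its end, in the units of the state.
- env.state(): the state, without advancing time (a new reading comes with each control period).
- env.read_camera(name): name is "side" or "top" or "wrist"; returns a dict with "color" (420x560x3 uint8, red, green, blue), "z_map" (420x560 float32, mm along the optical axis (not along the pixel's ray), 0 where there is no reading), "camera_matrix" (3x3 intrinsics, pixels), "world_to_cam" (4x4, takes a point from world to camera coordinates). Camera axes: x right, y up, looking along -z (the intrinsics and any distortion apply to the point x, -y, -z); pixel columns grow to the right and rows downward; lengths in mm; the calibration is good to about 2 mm. A picture is of the moment at which its call begins.
- env.job_done(): hands the job in; it is judged then, once.
Trained networks look in the newest picture that a camera, given by its name, has taken for a name from the list of things; names that differ only in an ending like _2 or _b are one class to them, and where a whole thing is asked for, a point or a joint stands for the part that bears it (a point fixed in the world has none). Each returns a list of dicts, best first, with "score" (0 to 1); they miss things now and then, are a little off and sometimes report something else, mostly with a low value. They report only what shows in the picture. A call takes as long as a camera call. They do not tell look-alikes from the thing itself.
- env.recognise(camera, thing): "location" ([column, row] in pixels, amid what is visible of it).
The state is a dict: "t": time; "joints": joint angles; "qvel": joint speeds; "tau": joint torques, N m; "eef_pos": TCP position; "tcp_rot": TCP orientation; "ft_force": force on the tool from outside, world axes, zero at the start; "moment": the same for the moment, N m; "opening": opening from 0.0 (shut) to 1.0 (fully open); "grip_force": force on a finger pad.
Only numpy, scipy, OpenCV 4.12 (cv2) and the standard library are available. Lean on these libraries where they do the work, as an engineer would, in place of code of your own. Each camera call takes 0.05 s, during which the arm holds its last target. There are 200 camera calls.

## Working session

There is one attempt and no reset: what is moved stays moved. The work goes in short steps, Python scripts to look and compute and a tool call to move; the robot and the scene stay as the last step left them, time stands still between calls to the robot, and variables do not carry over. Pictures are saved under pics/ and viewed, at most 10 in all, crops included, and the job is handed in when it is done.

Besides the shell and the picture viewer there is one more tool, called after ">>>" by a JSON object that holds its "api" and its "payload". jog_arm: Moves the arm, as the interface text tells. Its arguments: {"type":"object","properties":{"motion":{"type":"array"}},"required":["motion"]}

```bash
mkdir -p pics
cat > h.py <<'E'
import numpy as np, cv2
from cell import env
def cam(n,save=None):
    r=env.read_camera(n)
    if save: cv2.imwrite('pics/'+save,r['color'][:,:,::-1])
    return r
def onplane(r,px,z):
    K=np.array(r['camera_matrix']);T=np.array(r['world_to_cam']);R=T[:3,:3];c=-R.T@T[:3,3]
    px=np.atleast_2d(px).astype(float)
    d=np.c_[(px[:,0]-K[0,2])/K[0,0],-(px[:,1]-K[1,2])/K[1,1],-np.ones(len(px))]@R
    return c+d*((z-c[2])/d[:,2])[:,None]
def cloud(r):
    K=np.array(r['camera_matrix']);T=np.array(r['world_to_cam']);z=r['z_map'];v,u=np.mgrid[:z.shape[0],:z.shape[1]]
    p=np.stack([(u-K[0,2])/K[0,0]*z,-(v-K[1,2])/K[1,1]*z,-z],-1)
    return (p-T[:3,3])@T[:3,:3]
def proj(r,P):
    K=np.array(r['camera_matrix']);T=np.array(r['world_to_cam']);q=np.atleast_2d(P)@T[:3,:3].T+T[:3,3]
    return np.c_[K[0,0]*q[:,0]/-q[:,2]+K[0,2],K[1,1]*-q[:,1]/-q[:,2]+K[1,2]]
E
python3 - <<'E'
from h import *
s=env.state();print(s)
for n in('top','side'):
    r=cam(n,n+'0.png');print(n,np.round(r['camera_matrix'],1).tolist(),np.round(r['world_to_cam'],3).tolist())
    for t,z in(('jig',18),('plate',26),('pin_left',18),('hole_left',26),('hole_right',26),('clamp_bar',25),('clamp_stud',45),('pliers',10),('driver',10)):
        for d in env.recognise(n,t)[:4]: print(t,round(d['score'],2),np.round(d['location']),np.round(onplane(r,d['location'],z)[0]))
E
```

```text
{'t': 0.0, 'joints': array([ 1.15537511e+00,  4.91555226e-01,  1.55945918e+00,  1.72185378e-05,
        1.09169503e+00, -1.05608262e-01]), 'qvel': array([ 0.00080872, -0.00084262,  0.00039988,  0.00021725,  0.00017451,
        0.00047124]), 'tau': array([-3.83459803e-03, -6.12634349e+01, -2.58176923e+01,  6.91279862e-02,
        4.82607284e-02, -1.10038154e-04]), 'eef_pos': array([190.46535892, 595.10215385, 291.66104354]), 'tcp_rot': array([-3.14048370e+00, -1.32908181e-04,  2.83177168e+00]), 'ft_force': array([-0.33308405, -0.43730988, -0.0963255 ]), 'moment': array([0.02380522, 0.01899718, 0.04111137]), 'grip_force': 0.0, 'opening': 0.9978757092206253}
top [[485.5, 0.0, 283.2], [0.0, 485.5, 213.8], [0.0, 0.0, 1.0]] [[0.005, -1.0, 0.019, -24.321], [0.996, 0.006, 0.089, -421.142], [-0.089, 0.018, 0.996, -1318.932], [0.0, 0.0, 0.0, 1.0]]
jig 0.92 [239. 165.] [556. 103.  18.]
jig 0.55 [389. 312.] [ 155. -310.   18.]
plate 0.96 [246. 181.] [512.  80.  26.]
plate 0.95 [204. 257.] [303. 194.  26.]
plate 0.71 [320. 143.] [ 620. -125.   26.]
pin_left 0.56 [238. 163.] [561. 104.  18.]
pin_l
[... 931 characters left out ...]
71 [310. 186.] [510.  78.  26.]
pin_left 0.91 [322. 191.] [545.  61.  18.]
pin_left 0.63 [179. 308.] [ 154. -323.   18.]
pin_left 0.28 [308. 186.] [505.  87.  18.]
hole_left 0.77 [240. 171.] [298. 160.  26.]
hole_left 0.73 [280. 183.] [421.  94.  26.]
hole_left 0.69 [310. 186.] [508.  74.  26.]
hole_left 0.66 [361. 242.] [ 623. -153.   26.]
hole_right 0.92 [359. 242.] [ 618. -155.   26.]
hole_right 0.74 [311. 185.] [512.  79.  26.]
hole_right 0.57 [235. 168.] [284. 175.  26.]
hole_right 0.3 [293. 335.] [ 419. -418.   26.]
clamp_bar 0.45 [215. 290.] [ 240. -282.   25.]
clamp_bar 0.38 [336. 184.] [588.  81.  25.]
pliers 0.81 [298. 221.] [462. -50.  10.]
driver 0.86 [285. 151.] [448. 269.  10.]
```

View pics/top0.png

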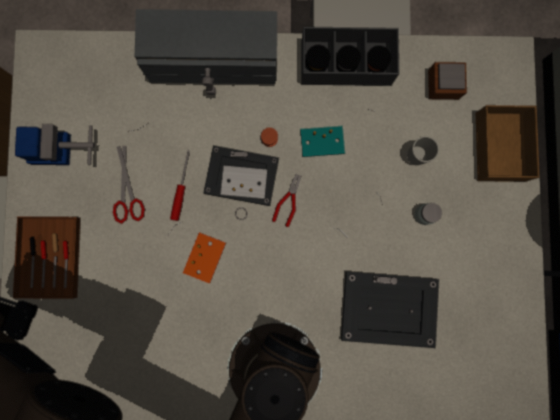

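The top picture shows the small jig at about (241,175), with the aluminium plate on it at (244,182). The larger look-alike jig is at (390,310), and the orange and teal plates are decoys. I'm moving above the small jig.

>>> {"api": "jog_arm", "payload": {"motion": [[0,0,0,-47,-38,0,95],[0,0,0,-47,-38,0,95],[0,0,0,-47,-38,0,95],[0,0,0,-47,-38,0,95],[0,0,0,-47,-38,0,95],[0,0,0,-47,-38,0,95],[0,0,0,-47,-38,0,95],[0,0,0,-47,-38,0,95],[0,0,0,-47,-38,0,95],[0,0,-8.5,-30,-30,0,95]]}}

```text
t: 2.25
eef_pos: [509.7, 100.6, 292.3]
tcp_rot: [3.141, 0.001, 2.982]
ft_force: [-0.1, 0.3, 0.7]
opening: 0.999
grip_force: 0.0
```

>>> {"api": "jog_arm", "payload": {"motion": [[0,0,0,0,0,0,95],[0,0,0,0,0,0,95]]}}

```text
t: 2.5
eef_pos: [508.3, 103.0, 292.2]
tcp_rot: [3.141, -0.0, 2.978]
ft_force: [-0.4, 0.9, 0.3]
opening: 0.999
grip_force: 0.0
```

Run:
```python
from h import *
s=env.state();print(s['t'],s['eef_pos'],s['tcp_rot'])
r=cam('wrist','w1.png');T=np.array(r['world_to_cam']);print(-T[:3,:3].T@T[:3,3],np.round(T[:3,:3],3).tolist(),r['camera_matrix'][0][0])
for t,z in(('jig',18),('plate',26),('pin_left',18),('hole_left',26),('hole_right',26),('clamp_bar',25),('clamp_stud',45)):
    for d in env.recognise('wrist',t)[:4]: print(t,round(d['score'],2),np.round(d['location']),np.round(onplane(r,d['location'],z)[0]))
```

```text
2.5 [508.30494575 103.04378659 292.20654669] [ 3.14141781e+00 -2.28099066e-04  2.97829214e+00]
[431.56639789 116.30645723 384.28175827] [[0.162, 0.987, -0.001], [-0.949, 0.155, -0.274], [-0.27, 0.045, 0.962]] 326.4315869045197
jig 0.59 [292. 219.] [552. 111.  18.]
plate 0.91 [133. 273.] [586. -90.  26.]
plate 0.58 [334.  18.] [351. 183.  26.]
pin_left 0.61 [268. 186.] [508.  89.  18.]
pin_left 0.59 [294. 219.] [552. 113.  18.]
hole_left 0.78 [267. 184.] [505.  89.  26.]
hole_left 0.72 [132. 273.] [586. -91.  26.]
hole_left 0.64 [333.  18.] [351. 182.  26.]
hole_right 0.96 [333.  17.] [350. 182.  26.]
hole_right 0.86 [130. 272.] [584. -93.  26.]
hole_right 0.57 [270. 186.] [507.  92.  26.]
clamp_bar 0.94 [290. 245.] [581. 103.  25.]
clamp_stud 0.74 [293. 247.] [576. 107.  45.]
clamp_stud 0.65 [150. 160.] [456. -25.  45.]
```

View pics/w1.png

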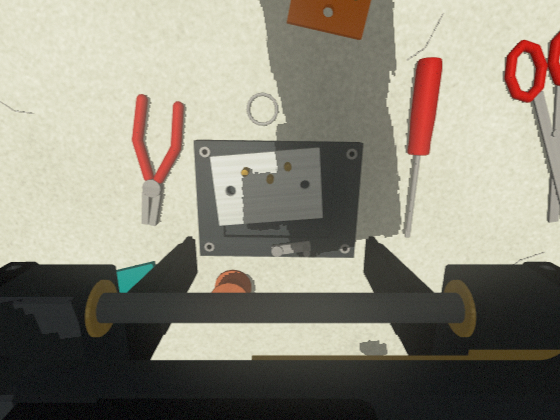

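The wrist view shows the jig with corners near (194,140), (362,143), (354,257) and (200,256). The plate's two holes are at (230,190) and (305,184), its pegs are near (246,172), (270,179) and (287,167), and the clamp lies at (278–310,250). Next I fit the poses.

```bash
cat >> h.py <<'E'
def blobrect(r,zlo,zhi,c,rad,dark=None):
    P=cloud(r);g=r['color'].max(-1)
    m=(r['z_map']>0)&(P[...,2]>zlo)&(P[...,2]<zhi)&(np.hypot(P[...,0]-c[0],P[...,1]-c[1])<rad)
    if dark: m&=g<dark
    m=cv2.morphologyEx(m.astype(np.uint8),cv2.MORPH_OPEN,np.ones((3,3)))
    n,l,st,_=cv2.connectedComponentsWithStats(m);k=1+np.argmax(st[1:,4]);q=P[l==k]
    (x,y),(w,h),a=cv2.minAreaRect(q[:,:2].astype(np.float32))
    return np.round([x,y,w,h,a],2),np.round(np.median(q[:,2]),1),len(q)
def up(r,name,u0,v0,u1,v1,s):
    im=cv2.resize(r['color'][v0:v1,u0:u1,::-1],None,fx=s,fy=s,interpolation=cv2.INTER_CUBIC)
    cv2.imwrite('pics/'+name,np.clip(im.astype(float)*1.6,0,255).astype(np.uint8))
E
python3 - <<'E'
from h import *
r=cam('wrist');P=cloud(r)
for p in((240,210),(300,160),(345,200),(260,235),(400,100)): print(p,np.round(P[p[1],p[0]],1),r['color'][p[1],p[0]])
print('plate',blobrect(r,22.5,30,(515,90),90)); print('jig',blobrect(r,12,22,(550,90),140,110))
print(np.round(onplane(r,[(194,140),(362,143),(354,257),(200,256)],18)))
print(np.round(onplane(r,[(230,190),(305,184)],26),1))
up(r,'w2.png',185,130,375,265,4)
E
```

```text
(240, 210) [529.5  53.7  25.4] [217 218 202]
(300, 160) [483.7 129.9  25.5] [114 116 108]
(345, 200) [539.5 175.3  16.3] [48 54 51]
(260, 235) [568.5  69.2  11.1] [62 62 56]
(400, 100) [438.7 251.2  -0.7] [220 218 195]
plate (array([508.67,  89.31, 120.17,  80.72,  85.28]), np.float64(25.6), 7129)
jig (array([528.58,  97.48, 188.2 , 137.94,  79.97]), np.float64(17.5), 7444)
[[444.  18.  18.]
 [477. 200.  18.]
 [612. 178.  18.]
 [581.  -7.  18.]]
[[504.5  47.2  26. ]
 [511.1 131.5  26. ]]
```

View pics/w2.png

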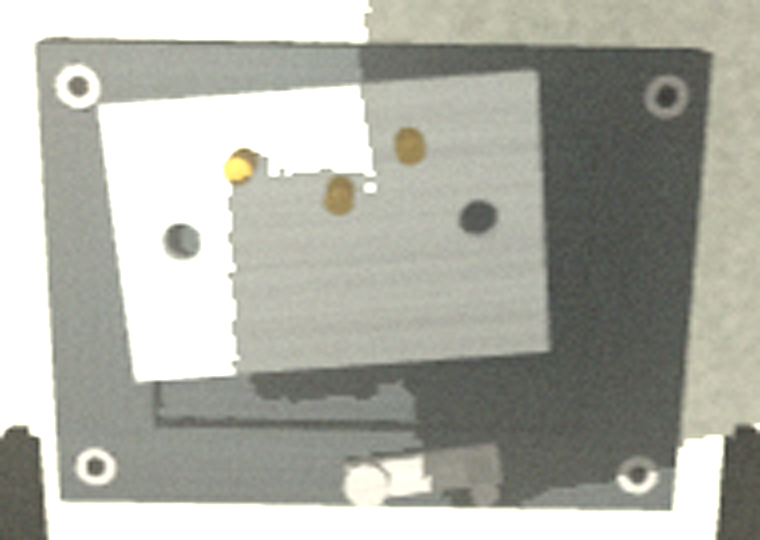

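The jig is at about (528.6, 97.5), turned −10.0°. The plate sits at jig (−18.2, −11.5), turned +5.3° relative to it. First I square the plate up by pushing its −x edge with both fingers.

>>> {"api": "jog_arm", "payload": {"motion": [[0,0,0.7,30,-6.5,0,80],[0,0,0,31,-6.5,0,80],[0,0,0,0,0,48,80],[0,0,0,0,0,48,80],[0,0,0,0,0,48,80],[0,0,0,0,0,39,80],[0,0,0,0,0,10,80],[0,0,0,0,0,0,80]]}}

```text
t: 3.95
eef_pos: [446.4, 100.3, 99.5]
tcp_rot: [-3.142, -0.0, 2.968]
ft_force: [0.4, 0.3, -0.0]
opening: 0.842
grip_force: 0.0
```

```bash
cat >> h.py <<'E'
J=np.array([528.58,97.48]);th=np.radians(-10.03)
def tojig(p):
    d=np.asarray(p)[...,:2]-J;c,s=np.cos(th),np.sin(th);return np.stack([d[...,0]*c+d[...,1]*s,-d[...,0]*s+d[...,1]*c],-1)
def tcp():
    s=env.state();print('t',round(s['t'],2),'tcp jig',np.round(tojig(s['eef_pos']),1),'tipz',round(s['eef_pos'][2]-env.nose_length,2),'yaw-rel',round(np.degrees(s['tcp_rot'][2])-180-np.degrees(th),2),'F',np.round(s['ft_force'],1))
E
python3 - <<'E'
from h import *
tcp();r=cam('wrist','w3.png')
E
```

```text
t 3.95 tcp jig [-81.4 -11.5] tipz 21.87 yaw-rel 0.08 F [ 0.4  0.3 -0. ]
```

View pics/w3.png

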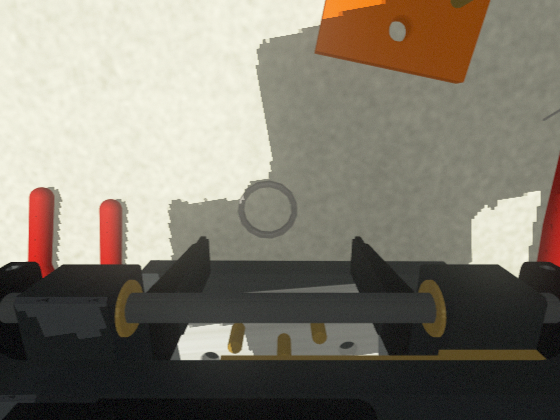

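The wrist view shows both fingertips, at (207,240) and (357,240), just behind the plate's near edge, with the split ring clear at (267,208). I start pushing.

>>> {"api": "jog_arm", "payload": {"motion": [[0,0,0,-2.4,0,0.5,80],[0,0,0,-2.4,0,0,80],[0,0,0,-2.4,0,0,80],[0,0,0,-2.4,0,0,80],[0,0,0,-2.4,0,0,80],[0,0,0,-2.4,0,0,80],[0,0,0,-2.4,0,0,80],[0,0,0,-2.2,0,0,80],[0,0,0,-2,0,0,80],[0,0,0,0,0,0,80]]}}

```text
t: 5.25
eef_pos: [467.2, 96.6, 98.7]
tcp_rot: [3.141, 0.0, 2.968]
ft_force: [-0.1, -0.7, 0.1]
opening: 0.839
grip_force: 0.0
```

>>> {"api": "jog_arm", "payload": {"motion": [[0,0,0,5,0,0,80],[0,0,0,15,0,0,80],[0,0,0,20,0,-20,50],[0,0,0,20,0,-50,0],[0,0,0,10,0,-50,0],[0,0,0,0,0,-50,0],[0,0,0,0,0,0,0],[0,0,0,0,0,0,0]]}}

```text
t: 6.25
eef_pos: [397.0, 108.7, 268.2]
tcp_rot: [-3.142, -0.0, 2.968]
ft_force: [0.2, 0.1, -0.3]
opening: 0.266
grip_force: 0.0
```

```bash
cat >> h.py <<'E'
def both(r,zlo=22.5,fit=True):
    global J,th
    c=J
    j=blobrect(r,12,22,c,140,110);print('jig',j)
    p,z,n=blobrect(r,zlo,30,c,80);d=tojig(p[:2]);a=p[4] if p[2]>p[3] else p[4]-90
    print('plate in jig',np.round(d,1),'rot deg',round(a-90-np.degrees(th),2),p,z,n)
E
python3 - <<'E'
from h import *
tcp();r=cam('wrist');both(r);r=cam('top');both(r)
E
```

```text
t 6.25 tcp jig [-131.5  -11.8] tipz 190.64 yaw-rel 0.09 F [ 0.2  0.1 -0.3]
jig (array([483.74, 167.98,  62.54,  25.78,  79.64]), np.float64(17.4), 1000)
plate in jig [-30.5 -10.5] rot deg -0.42 [496.68  92.41  56.5   38.93  79.55] 25.5 1236
jig (array([561.08, 169.28,  31.11, 103.71,  79.82]), np.float64(18.2), 282)
plate in jig [15.2 10.1] rot deg -72.11 [545.29 104.83  38.83  23.04   7.86] 26.3 77
```

>>> {"api": "jog_arm", "payload": {"motion": [[0,0,0,-40,-27,0,0],[0,0,0,-40,-27,0,0],[0,0,0,-40,-27,0,0],[0,0,0,0,0,0,0],[0,0,0,0,0,0,0]]}}

```text
t: 6.98
eef_pos: [501.4, 8.4, 267.4]
tcp_rot: [3.142, -0.003, 2.967]
ft_force: [0.4, -0.1, 0.2]
opening: 0.003
grip_force: 0.0
```

Run:
```python
from h import *
tcp();print(env.state()['opening']);r=cam('wrist','w4.png');both(r)
```

```text
t 6.97 tcp jig [-11.2 -92.5] tipz 189.83 yaw-rel 0.05 F [ 0.4 -0.1  0.2]
0.0029841202796659556
jig (array([528.65,  97.62, 186.88, 137.79,  80.06]), np.float64(17.5), 9760)
plate in jig [ -9.  -14.9] rot deg 0.15 [517.12  84.37 120.32  80.61  80.12] 25.5 8011
```

View pics/w4.png

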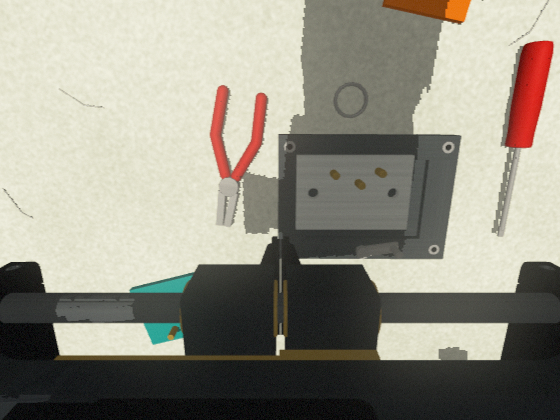

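The plate is now square (rot 0.15°) at jig (−9.0, −14.9). The closed fingers are at (280,240), beyond its −y side. I go down and push +y.

>>> {"api": "jog_arm", "payload": {"motion": [[0,0,0,0,-3.5,40,0],[0,0,0,0,0,48,0],[0,0,0,0,0,45,0],[0,0,0,0,0,28,0],[0,0,0,0,0,7,0],[0,0,0,0,0,0,0],[0,0,0,0,2.5,0,0],[0,0,0,0,2.5,0,0],[0,0,0,0,2.5,0,0],[0,0,0,0,2.5,0,0]]}}

```text
t: 8.28
eef_pos: [503.4, 14.8, 101.0]
tcp_rot: [3.141, 0.0, 2.968]
ft_force: [1.0, -0.1, 0.1]
opening: 0.005
grip_force: 0.0
```

>>> {"api": "jog_arm", "payload": {"motion": [[0,0,0,0,2.5,0,0],[0,0,0,0,2.5,0,0],[0,0,0,0,2.5,0,0],[0,0,0,0,2.5,0,0],[0,0,0,0,2,0,0],[0,0,0,0,2,0,0],[0,0,0,0,0,0,0],[0,0,0,0,-2,0,0],[0,0,0,0,-10,0,0],[0,0,0,0,-10,0,0]]}}

```text
t: 9.52
eef_pos: [501.8, 6.0, 100.7]
tcp_rot: [3.141, 0.0, 2.968]
ft_force: [-0.3, -0.3, -0.5]
opening: 0.004
grip_force: 0.0
```

>>> {"api": "jog_arm", "payload": {"motion": [[0,0,0,0,0,-50,0],[0,0,0,0,0,-50,0],[0,0,0,0,0,-50,0],[0,0,0,0,0,-20,0],[0,0,0,0,0,0,0]]}}

```text
t: 10.15
eef_pos: [502.0, 6.1, 271.9]
tcp_rot: [3.141, 0.003, 2.967]
ft_force: [-0.4, -0.2, 0.1]
opening: 0.004
grip_force: 0.0
```

Run:
```python
from h import *
tcp();r=cam('wrist');both(r)
```

```text
t 10.15 tcp jig [-10.2 -94.6] tipz 194.26 yaw-rel 0.05 F [-0.4 -0.2  0.1]
jig (array([528.22,  97.02, 187.36, 137.5 ,  79.86]), np.float64(17.5), 10247)
plate in jig [-9.4 -6.2] rot deg 0.19 [518.2   92.98 120.3   80.16  80.16] 25.5 7935
```

The plate moved to y −6.2, because the fingertips taper and are only about 6 mm half-thick. I repeat the push with the corrected end.

>>> {"api": "jog_arm", "payload": {"motion": [[0,0,0,0,0,45,0],[0,0,0,0,0,48,0],[0,0,0,0,0,45,0],[0,0,0,0,0,27,0],[0,0,0,0,5,7,0],[0,0,0,0,6,0,0],[0,0,0,0,4,0,0],[0,0,0,0,2.5,0,0],[0,0,0,0,2.5,0,0],[0,0,0,0,2,0,0]]}}

```text
t: 11.45
eef_pos: [505.8, 28.5, 99.0]
tcp_rot: [3.141, 0.001, 2.968]
ft_force: [-0.0, 0.3, 0.4]
opening: 0.004
grip_force: 0.0
```

>>> {"api": "jog_arm", "payload": {"motion": [[0,0,0,0,2,0,0],[0,0,0,0,2,0,0],[0,0,0,0,2,0,0],[0,0,0,0,0,0,0],[0,0,0,0,-5,0,0],[0,0,0,0,-15,0,0],[0,0,0,0,-8,-50,0],[0,0,0,0,0,-50,0],[0,0,0,0,0,-50,0],[0,0,0,0,0,-20,0]]}}

```text
t: 12.7
eef_pos: [502.0, 5.7, 271.4]
tcp_rot: [3.141, 0.004, 2.967]
ft_force: [0.4, 0.4, -0.2]
opening: 0.008
grip_force: 0.0
```

Run:
```python
from h import *
tcp();r=cam('wrist');both(r)
```

```text
t 12.7 tcp jig [-10.2 -95. ] tipz 193.83 yaw-rel 0.04 F [ 0.4  0.4 -0.2]
jig (array([528.64,  97.45, 187.14, 137.98,  80.07]), np.float64(17.5), 10069)
plate in jig [-12.    0.6] rot deg 2.99 [516.84 100.14 121.02  80.4   82.96] 25.5 8013
```

The plate is now at (−12, +0.6), turned 3°. I square it again with the two-finger edge push, stopping at about x = −5.5.

>>> {"api": "jog_arm", "payload": {"motion": [[0,0,0,22,32,0,80],[0,0,0,22,32,0,80],[0,0,0,21,31.5,0,80],[0,0,0,0,0,48,80],[0,0,0,0,0,48,80],[0,0,0,0,0,45,80],[0,0,0,0,0,25,80],[0,0,0,0,0,6.5,80],[0,0,0,-4,0,0,80],[0,0,0,-2.5,0,0,80]]}}

```text
t: 14.0
eef_pos: [461.1, 110.5, 96.6]
tcp_rot: [3.141, 0.001, 2.968]
ft_force: [0.7, -0.9, -0.5]
opening: 0.838
grip_force: 0.0
```

>>> {"api": "jog_arm", "payload": {"motion": [[0,0,0,-2.5,0,0,80],[0,0,0,-2.5,0,0,80],[0,0,0,-2.5,0,0,80],[0,0,0,-2,0,0,80],[0,0,0,-1.5,0,0,80],[0,0,0,-1,0,0,80],[0,0,0,0,0,0,80],[0,0,0,0,0,0,80]]}}

```text
t: 15.0
eef_pos: [472.7, 108.8, 96.2]
tcp_rot: [3.141, 0.0, 2.968]
ft_force: [-1.6, -0.1, 0.5]
opening: 0.844
grip_force: 0.5
```

Run:
```python
from h import *
tcp()
```

```text
t 15.0 tcp jig [-57.    1.4] tipz 18.63 yaw-rel 0.08 F [-1.6 -0.1  0.5]
```

>>> {"api": "jog_arm", "payload": {"motion": [[0,0,0,3,0,-1,80],[0,0,0,5,0,-11,80],[0,0,-2.5,0,0,-30,40],[0,0,0,0,0,0,40],[0,0,0,0,0,0,40],[0,0,0,-14,0,0,40],[0,0,0,0,0,0,40],[0,0,0,0,0,20,40],[0,0,0,0,0,12,40],[0,0,0,0,0,0,40]]}}

```text
t: 16.25
eef_pos: [478.3, 108.3, 105.3]
tcp_rot: [-3.141, -0.002, 3.011]
ft_force: [0.1, 0.3, -0.7]
opening: 0.419
grip_force: 0.0
```

Run:
```python
from h import *
tcp();r=cam('wrist');up(r,'w5.png',130,190,430,400,2);r=cam('side');up(r,'s1.png',260,130,380,220,5)
```

```text
t 16.25 tcp jig [-51.4   1.9] tipz 27.74 yaw-rel 2.57 F [ 0.1  0.3 -0.7]
```

View pics/w5.png

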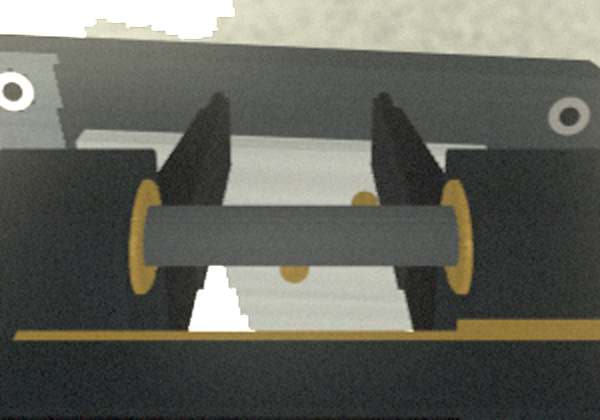

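View pics/s1.png

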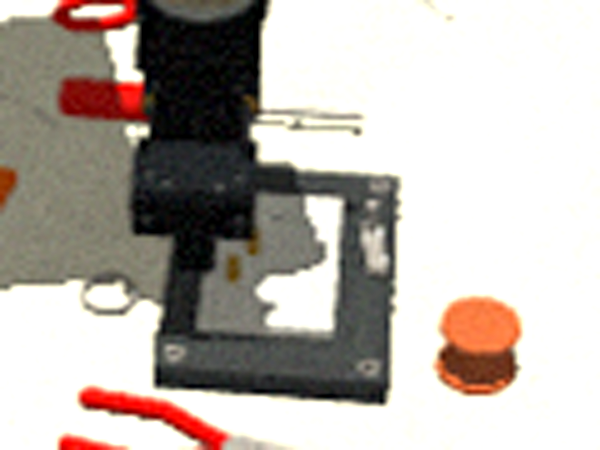

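The wrist crop shows the fingers at (215,100) and (385,100), just behind the pegs at (362,198) and (295,272). The side view shows the plate lying within the pocket outline. I check its height and tilt by depth.

```bash
cat >> h.py <<'E'
def tilt(cams=('side','top')):
    for n in cams:
        r=env.read_camera(n);P=cloud(r);q=np.concatenate([tojig(P),P[...,2:]],-1);g=r['color'].astype(int)
        m=(abs(q[...,0])<46)&(abs(q[...,1])<64)&(q[...,2]>5)&(q[...,2]<32)&(g.max(-1)-g.min(-1)<60)&(r['z_map']>0)
        k=m&(g.max(-1)>75);p=q[k]
        for i in range(2):
            A=np.c_[p[:,:2],np.ones(len(p))];c=np.linalg.lstsq(A,p[:,2],rcond=None)[0];p=p[abs(A@c-p[:,2])<1.5]
        rim=(abs(q[...,0])<66)&(abs(q[...,1])<90)&((abs(q[...,0])>47)|(abs(q[...,1])>67))&(q[...,0]<45)&(q[...,2]>5)&(q[...,2]<24)
        print(n,len(p),'plane slopes x,y, z0',np.round(c,3),'extent',np.round(np.r_[np.percentile(p[:,:2],[1],axis=0)[0],np.percentile(p[:,:2],[99],axis=0)[0]],1),'rim z',np.median(q[rim][:,2]))
E
python3 - <<'E'
from h import *
tilt()
E
```

```text
side 201 plane slopes x,y, z0 [-4.0000e-02  8.0000e-03  2.6053e+01] extent [-41.7 -63.   32.2  55.6] rim z 18.75780902874563
top 24 plane slopes x,y, z0 [-0.11   0.119 33.686] extent [  0.5 -63.4  34.8 -42.6] rim z 18.70901168970523
```

The plate is still on top, about 7.3 mm above the rim and level, at x of about −6. Now the slow peg push.

>>> {"api": "jog_arm", "payload": {"motion": [[0,0,0,-3,-0.1,0,35],[0,0,0,-2,-0.1,0,35],[0,0,0,-1.5,-0.1,0,35],[0,0,0,-1,0,0,35],[0,0,0,-1,-0.1,0,35],[0,0,0,-1,0,0,35],[0,0,0,-1,-0.1,0,35],[0,0,0,-1,0,0,35],[0,0,0,0,0,0,35],[0,0,0,0,0,0,35]]}}

```text
t: 17.7
eef_pos: [490.0, 106.4, 106.2]
tcp_rot: [3.141, 0.0, 3.012]
ft_force: [0.5, 0.4, -1.1]
opening: 0.368
grip_force: 0.0
```

Run:
```python
from h import *
tcp();tilt(('side',))
```

```text
t 17.7 tcp jig [-39.5   2.1] tipz 28.63 yaw-rel 2.58 F [ 0.5  0.4 -1.1]
side 201 plane slopes x,y, z0 [-1.9000e-02  3.0000e-03  1.8384e+01] extent [-35.6 -61.6  39.4  56.6] rim z 18.666112006962813
```

The plate has dropped, with its top at rim height. I retract, take one close look, and locate the clamp.

>>> {"api": "jog_arm", "payload": {"motion": [[0,0,0,3,0,0,35],[0,0,0,3,0,-20,35],[0,0,2.6,0,0,-40,20],[0,0,0,-12,31,-36,0],[0,0,0,-12,31,-36,0],[0,0,0,-12,31,-36,0],[0,0,0,0,0,0,0],[0,0,0,0,0,0,0]]}}

```text
t: 18.75
eef_pos: [534.9, 192.1, 273.4]
tcp_rot: [-3.141, -0.001, 2.967]
ft_force: [0.2, -0.2, -1.1]
opening: 0.003
grip_force: 0.0
```

Run:
```python
from h import *
tcp();r=cam('wrist')
for t in('clamp_stud','clamp_bar'):
    for d in env.recognise('wrist',t)[:3]: print(t,round(d['score'],2),np.round(d['location']),tojig(onplane(r,d['location'],45 if 'stud' in t else 25)[0]))
P=cloud(r);q=tojig(P);m=(r['z_map']>0)&(abs(q[...,0]-52)<35)&(abs(q[...,1]-20)<45)
for lo,hi in((21.5,32),(33,50)):
    k=m&(P[...,2]>lo)&(P[...,2]<hi);print(lo,k.sum(),np.round(np.median(q[k],0),1),np.round(cv2.minAreaRect(q[k].astype(np.float32))[0],1),cv2.minAreaRect(q[k].astype(np.float32))[1:])
tilt(('wrist','side'))
u=proj(r,[[*J,18]])[0].astype(int);print(u);a,b=max(u[0]-100,0),max(u[1]-75,0);up(r,'w6.png',a,b,a+200,b+150,4)
```

```text
t 18.75 tcp jig [-10.3  94.3] tipz 195.77 yaw-rel -0.0 F [ 0.2 -0.2 -1.1]
clamp_stud 0.84 [211. 246.] [45.95116352 21.46783095]
clamp_bar 0.79 [211. 242.] [50.45633334 16.8757579 ]
21.5 418 [54.7 13.6] [54.8 16.5] ((13.956756591796875, 46.355648040771484), 11.143219947814941)
33 67 [51.1 34. ] [52.6 33.3] ((7.106814861297607, 7.79651403427124), 6.614737510681152)
wrist 6941 plane slopes x,y, z0 [ 4.0000e-03 -1.0000e-03  1.7546e+01] extent [-45.8 -60.2  45.5  58.2] rim z 17.734696924239167
side 338 plane slopes x,y, z0 [-0.027 -0.    18.46 ] extent [-39.3 -61.9  38.1  51.4] rim z 18.76354559656641
[194 197]
```

View pics/w6.png

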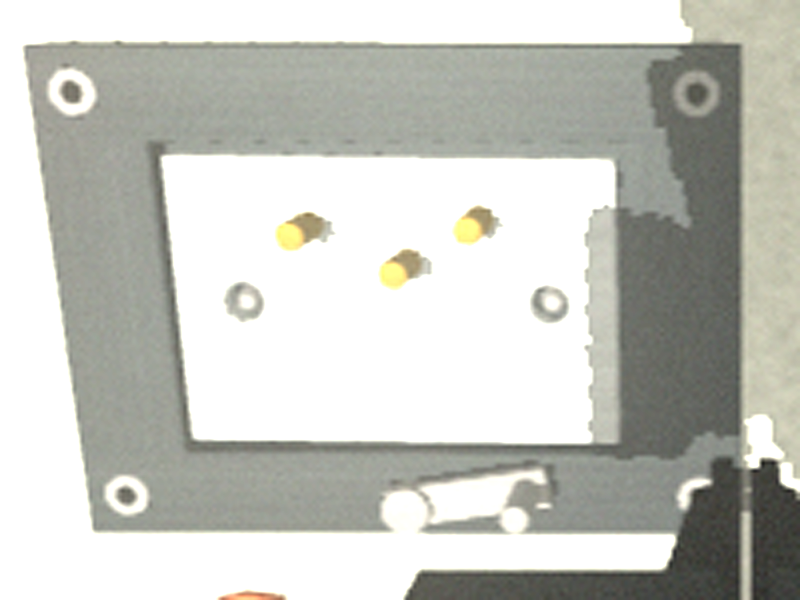

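The plate lies flush with both pins showing in the holes, at about (244,302) and (549,303) in the crop. The clamp stud is at (515,520), jig (51.5, 33.5), so the clamp angle is about 0.19. I turn the tool 45° to push the stud along its chord.

>>> {"api": "jog_arm", "payload": {"motion": [[0,0,9,0,0,0,0],[0,0,9,0,0,0,0],[0,0,9,0,0,0,0],[0,0,9,0,0,0,0],[0,0,9,0,0,0,0],[0,0,0,-43,10,0,0],[0,0,0,-43,10,0,0],[0,0,0,0,0,45,0],[0,0,0,0,0,45,0],[0,0,0,0,0,0,0]]}}

```text
t: 20.25
eef_pos: [600.2, 132.9, 181.4]
tcp_rot: [-3.136, -0.003, 2.18]
ft_force: [-0.4, -0.3, 0.6]
opening: 0.007
grip_force: 0.0
```

Run:
```python
from h import *
tcp()
```

```text
t 20.25 tcp jig [64.4 47.3] tipz 103.76 yaw-rel -45.05 F [-0.4 -0.3  0.6]
```

>>> {"api": "jog_arm", "payload": {"motion": [[0,0,0,0,0,40,0],[0,0,0,0,0,27,0],[0,0,0,0,0,6,0],[0,0,0,0,-4,0,0],[0,0,0,0,-4,0,0],[0,0,0,0,-4,0,0],[0,0,0,0,-4,0,0],[0,0,0,0,-4,0,0],[0,0,0,0,-4,0,0],[0,0,0,0,0,0,0]]}}

```text
t: 21.5
eef_pos: [581.3, 119.3, 111.1]
tcp_rot: [-3.141, -0.0, 2.181]
ft_force: [-0.4, 0.2, 0.4]
opening: 0.003
grip_force: 0.0
```

>>> {"api": "jog_arm", "payload": {"motion": [[0,0,0,0,-4,0,0],[0,0,0,0,-4,0,0],[0,0,0,0,-4,0,0],[0,0,0,0,-4,0,0],[0,0,0,0,-3,0,0],[0,0,0,0,-3,0,0],[0,0,0,0,-2,0,0],[0,0,0,0,-1,0,0],[0,0,0,0,0,0,0]]}}

```text
t: 22.62
eef_pos: [561.2, 105.4, 111.2]
tcp_rot: [3.142, -0.0, 2.181]
ft_force: [0.9, -0.2, -0.6]
opening: 0.007
grip_force: 0.6
```

Run:
```python
from h import *
tcp();print(env.state()['moment'])
```

```text
t 22.62 tcp jig [30.7 13.4] tipz 33.64 yaw-rel -45.02 F [ 0.9 -0.2 -0.6]
[-0.03616429 -0.30286009  0.00073885]
```

>>> {"api": "jog_arm", "payload": {"motion": [[0,0,0,0,-1,0,0],[0,0,0,0,-1,0,0],[0,0,0,0,-1,0,0],[0,0,0,0,0,0,0]]}}

```text
t: 23.12
eef_pos: [558.7, 103.6, 111.3]
tcp_rot: [3.141, -0.0, 2.181]
ft_force: [2.5, -0.4, -0.5]
opening: 0.006
grip_force: 1.0
```

>>> {"api": "jog_arm", "payload": {"motion": [[0,0,0,0,-0.7,0,0],[0,0,0,0,0,0,0]]}}

```text
t: 23.38
eef_pos: [558.2, 103.2, 111.3]
tcp_rot: [3.141, 0.0, 2.181]
ft_force: [3.3, 0.1, -0.4]
opening: 0.007
grip_force: 1.2
```

>>> {"api": "jog_arm", "payload": {"motion": [[0,0,0,0,-0.7,0,0],[0,0,0,0,0,0,0]]}}

```text
t: 23.62
eef_pos: [557.6, 102.8, 111.2]
tcp_rot: [3.141, 0.0, 2.181]
ft_force: [3.3, 0.2, -0.3]
opening: 0.005
grip_force: 1.4
```

>>> {"api": "jog_arm", "payload": {"motion": [[0,0,0,0,-0.7,0,0],[0,0,0,0,0,0,0]]}}

```text
t: 23.88
eef_pos: [557.2, 102.5, 111.3]
tcp_rot: [3.141, 0.0, 2.181]
ft_force: [5.4, 1.0, -1.0]
opening: 0.006
grip_force: 2.2
```

>>> {"api": "jog_arm", "payload": {"motion": [[0,0,0,0,-0.7,0,0],[0,0,0,0,0,0,0]]}}

```text
t: 24.12
eef_pos: [556.9, 102.2, 111.4]
tcp_rot: [3.14, 0.001, 2.181]
ft_force: [5.9, 2.1, -1.8]
opening: 0.005
grip_force: 3.1
```

Run:
```python
from h import *
tcp()
r=cam('side');P=cloud(r);q=tojig(P);m=(r['z_map']>0)&(abs(q[...,0]-35)<35)&(abs(q[...,1])<25)
u=proj(r,[[*J,18]])[0].astype(int);up(r,'s2.png',u[0]-50,u[1]-40,u[0]+50,u[1]+40,6)
```

```text
t 24.12 tcp jig [27.1  9.6] tipz 33.78 yaw-rel -45.02 F [ 5.9  2.1 -1.8]
```

View pics/s2.png

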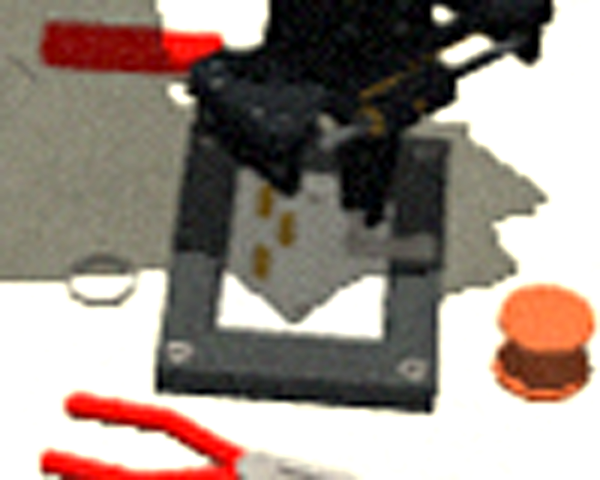

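The side view shows the bar at about (345–435,242), lying across the plate's edge, and the force rises with little further motion, so it is at its stop. I back off and check.

>>> {"api": "jog_arm", "payload": {"motion": [[0,0,0,0,3,0,0],[0,0,0,0,12,0,0],[0,0,0,0,10,-30,0],[0,0,0,0,20,-45,0],[0,0,0,20,30,-45,0],[0,0,0,20,30,-45,0],[0,0,0,0,0,0,0],[0,0,0,0,0,0,0]]}}

```text
t: 25.18
eef_pos: [619.0, 195.0, 275.2]
tcp_rot: [-3.14, -0.001, 2.181]
ft_force: [-0.0, -0.3, -0.1]
opening: 0.005
grip_force: 0.0
```

Run:
```python
from h import *
tcp();r=cam('wrist','w7.png');P=cloud(r);q=tojig(P);m=(r['z_map']>0)&(abs(q[...,0]-40)<35)&(abs(q[...,1])<30)
for lo,hi in((21.5,32),(33,50)):
    k=m&(P[...,2]>lo)&(P[...,2]<hi)
    if k.sum()>5: print(lo,k.sum(),np.round(np.median(q[k],0),1),cv2.minAreaRect(q[k].astype(np.float32)))
tilt(('wrist','side','top'))
```

```text
t 25.18 tcp jig [ 72.  111.8] tipz 197.64 yaw-rel -44.99 F [-0.  -0.3 -0.1]
21.5 432 [44.   0.7] ((41.895912170410156, -1.0206050872802734), (46.531089782714844, 14.213310241699219), 3.6641104221343994)
33 77 [24.6  0.7] ((24.647785186767578, -0.7813291549682617), (7.766949653625488, 7.699737071990967), 4.906610488891602)
wrist 6124 plane slopes x,y, z0 [ 3.0000e-03 -4.0000e-03  1.7673e+01] extent [-45.1 -60.5  45.2  58.6] rim z 17.880920773858097
side 312 plane slopes x,y, z0 [-8.0000e-03 -3.0000e-03  1.8679e+01] extent [-38.6 -62.5  38.9  59.4] rim z 18.647107431942217
top 483 plane slopes x,y, z0 [ 1.8000e-02 -0.0000e+00  1.8189e+01] extent [-37.5 -61.9  40.8  55.6] rim z 18.73402441244379
```

View pics/w7.png

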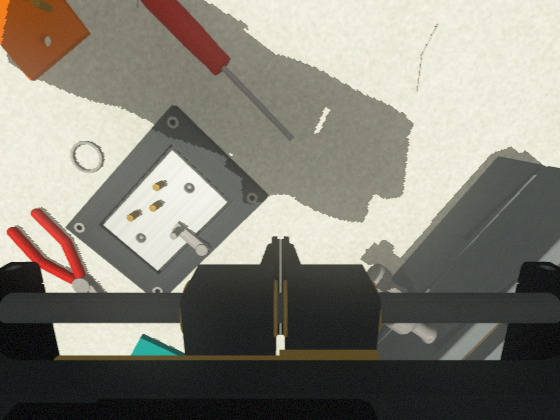

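The plate is flush with pins in both holes. The stud is at jig (24.6, −0.8), so the clamp is at its stop across the plate's edge. The arm is clear and the other things haven't moved, so I'm handing in.

```bash
python3 -c "
from cell import env
print(env.job_done())"
```

```text
the job is handed in; nothing more can be done
None
```

The plate is seated flush over both pins, the clamp is pushed round to its stop across the plate's edge, and the job is handed in at about 25 s of the 64 s allowed; no verdict came back.

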